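Free the crank and wind the tilting cast table level

ROBOT

A 7-joint arm with a two-finger parallel gripper is mounted at the origin on a cart in front of the work surface, level with it; the furniture and walls round the work are solid. World frame = base frame: x ahead of the robot, y to its left, z up, the work surface at z = 0. Lengths are in m, angles in rad, forces in N, time in s.
With the tool pointing down it reaches from about 0.425 to 0.875 m from the base axis. Payload 4.7 kg.
Tool frame: the origin (TCP) lies between the finger pads, 19 mm behind the fingertips; this is the grasp point; z points along the fingers, y is the line along which they close (so a half turn about z gives the same grasp; the last joint's range is limited). The gripper opens to 87 mm and grips with 3 to 60 N. Pads are 19 mm wide; open, the fingers measure 117 mm over their backs; the gripper's body (75 mm by 190 mm) begins 51 mm behind the grasp point.
Start: joints at [1.15, 0.321, -0.07, 1.45, 0.023, 1.371, -0.057], TCP at [0.274, -0.59, 0.241] pointing down, gripper open.
Joint ranges: [-2.86, 2.86], [-0.3, 2.09], [-1.38, 1.24], [0.06, 2.45], [-1.56, 4.7], [0.09, 2.05], [-2.69, 2.69]. Speed limits (rad/s): [2.57, 2.57, 3.14, 3.14, 3.14, 3.14, 3.14].

INTERFACE

Orientations are given as a rotation vector (axis times angle).
In Python, from bench import get_state, get_image, get_calibration, close_job gives the robot as it stands.
- The arm moves only by the tool send_rows, never from a script. Its argument "rows" is a list of rows, each an object of numbers: "hand": the finger opening in mm, from 0 to 87; "x", "y", "z": the shift along the world's x, y, z in mm; "roll": the turn about the world's z in degrees. A call has 1 to 10 rows; each row shifts and turns the commanded pose from where the row before left it; what a row does not reach is not made up. A row lasts 1/10 s, in which the tool goes at most 50 mm and 8.59 degrees, less where a joint would pass 70% of its speed; a pose out of reach is approached as far as the arm can. A call is refused whole if a number of a shift passes 50 or a number of a turn 8.59, either way. A call with a gripper value outside its range is refused whole. The fingers move at their own pace and stop on an object; "force" is the grip in N (left out, the last holds). Time passes only in rows, so rows that do not move let the fingers close. It gives the time, the measured TCP pose, the force, the opening and the grip force at its end, in the units of the state.
- get_state(): the state, without advancing time (a new reading comes with each control period).
- get_image(name): name is "side" or "top"; returns the picture (400x640x3 uint8, blue, green, red); there is no depth.
- get_calibration(name): a dict with "mtx" (3x3 intrinsics, pixels), "world_from_camera" (4x4, takes a point from camera to world coordinates). Camera axes: x right, y down, z forward; pixel columns grow to the right and rows downward; lengths in m; the calibration is good to about 2 mm. A picture is of the moment at which its call begins. get_calibration takes no time and is no camera call.
- close_job(): hands the job in; it is judged then, once.
The state is a dict: "time": time; "joint_positions": joint angles; "qd": joint speeds; "joint_torque": joint torques, N m; "position": TCP position; "tool_rot": TCP orientation; "ft_force": force on the tool from outside, world axes, zero at the start; "torque": the same for the moment, N m; "grip_width": opening from 0.0 (shut) to 1.0 (fully open); "grip_force": force on a finger pad.
Only numpy, scipy, OpenCV 4.12 (cv2) and the standard library are available. Lean on these libraries where they do the work, as an engineer would, in place of code of your own. Each camera call takes 0.05 s, during which the arm holds its last target. There are 200 camera calls.

TASK

The cast on the tilting table has to be brought level. Lift the stop lever out of its notch, swing it away from the crank and let it drop fully into the other notch; then wind the crank until the table is level, with its pointer on the long middle mark of the dial. Leave the lever in its free notch, and do not shift the white tub that stands behind it.

Things in the scene. Friction and masses are not known exactly. Their poses are not given: they have to be found in the camera images.
- stage: fixed tilt stage: grey base plate 160 x 315 x 16 mm (x -90..70, y -140..175 mm in its frame), origin on its underside. At yaw 0 its +x points away from the robot, +y left; yaw varies. From right to left: tilting table (axis along x at y -85, z 75 mm; dial and cast under 140 mm high), crank (upright axis at x -10, y 45 mm), stop lever (upright pivot at x 55, y 130 mm)
- table (a joint): tilt of the table (aluminium, 94 x 90 mm, cast clamped on it) about stage +x, rad; 0 = level, negative = side next to the crank low. Its front pointer stands up over a white disc dial that faces the robot: marks every 12 degrees (one division), the longer top one = level. Starts 10 to 13 degrees low on the crank's side. Only the crank moves it, 1:90 (4 degrees a turn); it stays as left
- table_top (a point): centre of the table's upper face, about 85 mm above the bench; its frame is level when the table is level
- crank (a joint): crank angle, rad, 90 x the table's tilt; grows counter-clockwise seen from above; 0 = table level, and there its grip is on the stage's -x side of the axis. Starts at about -20 to -16 (2.5 to 3.2 turns to wind counter-clockwise); goes on past 0. Friction 0.05 N m (2 N at the grip) holds it. Steel disc 84 mm across, top face 57 mm above the bench, upright axis
- crank_axis (a point): point on the crank's upright axis, 85 mm above the bench
- crank_peg (a point): middle of the crank's upright black grip: 15 mm in diameter, standing on the disc from 60 to 102 mm above the bench; this point 85 mm above the bench, 32 mm from the axis. The grip revolves on its pin, so push it round with shut fingers or hold it lightly and lead it round without turning the wrist. While the lever is locked its short arm blocks the grip's path
- lever (a joint): swing of the stop lever about its upright pivot, rad; 0 = locked (long arm points to stage -x), grows clockwise seen from above to 0.873 (50 degrees) = free. Small friction
- lever_lift (a joint): how far the lever is raised on its post, m; 0 = down in a notch. Gravity and a spring push it down with about 3 to 4 N. A steel arc gate under the long arm, 55 mm from the pivot, has a notch at each end of the swing; between them it is 13 mm high, so raise the lever 15 to 22 mm (limit 24) to swing it
- lever_knob (a point): on the axis of the round black knob standing on the end of the lever's long arm, 105 mm from the pivot: 26 mm in diameter at this point, 95 mm above the bench when down, narrowing to 14 mm 15 mm below; top 12 mm above this point. Grip it with the TCP up to 10 mm below this point. The arm is a 10 mm round bar 25 mm below
- lever_pivot (a point): point on the lever's upright pivot axis, 70 mm above the bench (fixed)
- plain_tub: loose bystander: white tub 58 mm across, 40 mm high, standing on the bench behind the stage's lever; origin under its centre

How it is judged:
On the way:
1. the lever is down in the free notch (value of joint lever above 0.77 rad and value of joint lever_lift below 0.004 m), for 0.2 s.
At the end, for the whole second after the job is handed in: the table is level within 0.0145 rad (0.8 degree, a fifth of a crank turn), the crank is at rest, and the lever is down (less than 4 mm raised) in its free notch (swing over 0.77 rad) (all of step 1 and value of joint table between -0.0145 and 0.0145 rad and velocity of joint crank between -0.1 and 0.1 rad/s); the robot touches nothing.
It fails at once if the tub is moved more than 25 mm (distance of plain_tub from where it was at the start of the episode above 0.025 m).
It also fails if it takes over 69 s, if anything falls off the work surface, if the arm or the gripper's body presses on something with over 40 N, if the wrist force passes 120 N, or if a joint passes its speed limit or range.

## Working session

There is one attempt and no reset: what is moved stays moved. The work goes in short steps, Python scripts to look and compute and a tool call to move; the robot and the scene stay as the last step left them, time stands still between calls to the robot, and variables do not carry over. Pictures are saved under pics/ and viewed, at most 10 in all, crops included, and the job is handed in when it is done.

Besides the shell and the picture viewer there is one more tool, called after ">>>" by a JSON object that holds its "op" and its "data", one argument or row to a line. send_rows: Moves the arm, as the interface text tells. Its arguments: {"type":"object","properties":{"rows":{"type":"array","items":{"type":"object","properties":{"hand":{"type":"number"},"x":{"type":"number"},"y":{"type":"number"},"z":{"type":"number"},"roll":{"type":"number"}}}},"force":{"type":"number"}},"required":["rows"]}

```bash
mkdir -p pics; cat > h.py <<'E'
import numpy as np, cv2
from bench import get_state, get_image, get_calibration, close_job
def proj(n,P):
    c=get_calibration(n);T=np.linalg.inv(c["world_from_camera"]);P=np.atleast_2d(P)
    q=(T[:3,:3]@P.T+T[:3,3:]);p=np.array(c["mtx"])@q;return (p[:2]/p[2]).T
def cast(n,u,v,z):
    c=get_calibration(n);T=np.array(c["world_from_camera"])
    d=T[:3,:3]@np.linalg.solve(np.array(c["mtx"]),[u,v,1.]);o=T[:3,3]
    return o+d*(z-o[2])/d[2]
E
python3 - <<'E'
from h import *
for n in("side","top"):
    i=get_image(n);cv2.imwrite(f"pics/{n}0.png",i);c=get_calibration(n);print(n,np.round(c["mtx"],1).tolist(),np.round(c["world_from_camera"],3).tolist())
s=get_state();print(s["time"],s["position"],s["tool_rot"])
E
```

```text
side [[361.3, 0.0, 324.0], [0.0, 361.3, 201.1], [0.0, 0.0, 1.0]] [[0.992, -0.062, 0.108, 0.439], [-0.125, -0.489, 0.863, -0.625], [-0.0, -0.87, -0.493, 0.498], [0.0, 0.0, 0.0, 1.0]]
top [[400.1, 0.0, 316.0], [0.0, 400.1, 202.8], [0.0, 0.0, 1.0]] [[0.036, -0.978, 0.205, 0.359], [-0.999, -0.035, 0.006, 0.09], [0.002, -0.205, -0.979, 0.907], [0.0, 0.0, 0.0, 1.0]]
0.1 [ 0.27356408 -0.58910468  0.24027419] [-3.06598764e+00 -6.77327693e-01  7.63075060e-04]
```

View pics/side0.png

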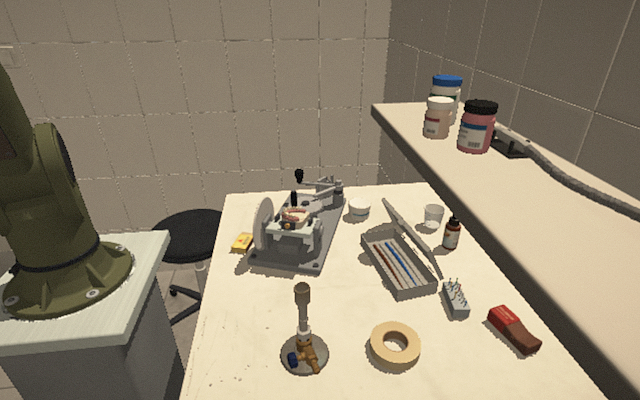

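View pics/top0.png

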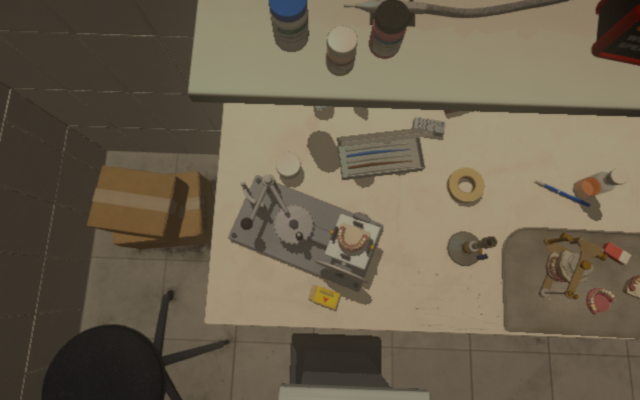

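The side view shows the stage at about (300,225), with the tub at (359,207). The top view shows the stage at (305,230), the tub at (288,165), the crank disc at (294,225) and the knob at about (246,224). Next I'll zoom in.

```bash
python3 - <<'E'
from h import *
a=cv2.imread("pics/top0.png")[140:300,210:400];b=cv2.imread("pics/side0.png")[155:285,220:380]
cv2.imwrite("pics/c1.png",cv2.resize(a,None,fx=4,fy=3.7,interpolation=cv2.INTER_CUBIC) if 0 else cv2.resize(a,None,fx=3.7,fy=3.7,interpolation=cv2.INTER_CUBIC))
cv2.imwrite("pics/c2.png",cv2.resize(b,None,fx=4.5,fy=4.5,interpolation=cv2.INTER_CUBIC))
E
```

```text
(no output)
```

View pics/c1.png

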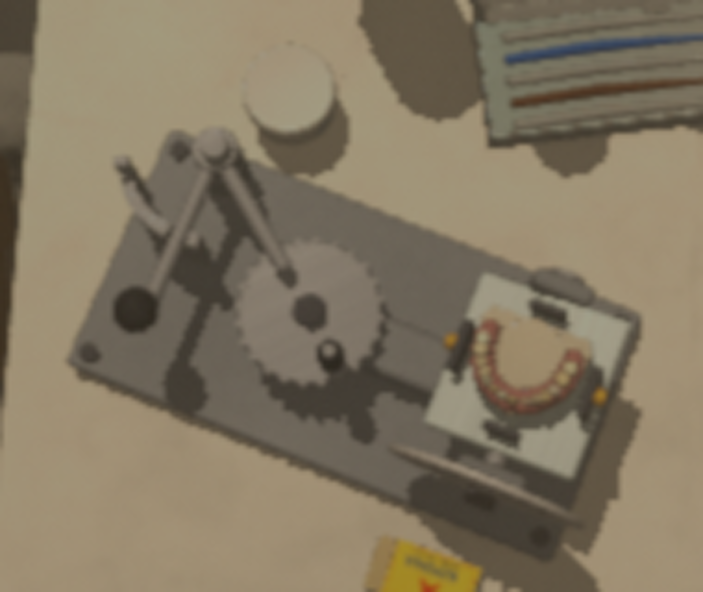

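View pics/c2.png

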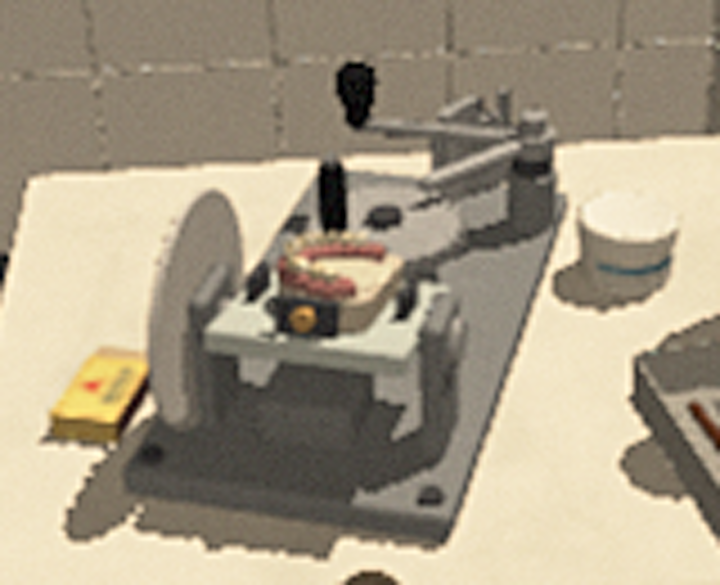

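The crops show the base corners at full-image top pixels (228.9,237.8), (257.3,175.1), (383,226) and (358.6,290.8). The knob is at (246.5,223.5), the grip top at (299.2,234.6) and the hub at (293.8,224). In the side view the knob is at about (299,175).

```bash
cat >> h.py <<'E'
def pose():
    px=[(257.3,175.1),(228.9,237.8),(383,226),(358.6,290.8)]
    L=np.array([(70,175),(-90,175),(70,-140),(-90,-140)])/1000.
    W=np.array([cast("top",u,v,.016)[:2] for u,v in px])
    H=(L-L.mean(0)).T@(W-W.mean(0));a=np.arctan2(H[0,1]-H[1,0],H[0,0]+H[1,1])
    R=np.array([[np.cos(a),-np.sin(a)],[np.sin(a),np.cos(a)]]);t=W.mean(0)-R@L.mean(0)
    return a,R,t,W-(L@R.T+t)
E
python3 - <<'E'
from h import *
a,R,t,r=pose();print(np.degrees(a),t,r*1000)
w=lambda x,y:R@np.array([x,y])/1000+t
P={"pivot":(55,130,.07),"axis":(-10,45,.057),"knob":(-50,130,.095),"knobtop":(-50,130,.107),"table":(0,-85,.085)}
th=np.radians(50);P["knobfree"]=(55-105*np.cos(th),130+105*np.sin(th),.095)
for k,(x,y,z) in P.items():
    p=[*w(x,y),z];print(k,np.round(p,4),"top",proj("top",p)[0].round(1),"side",proj("side",p)[0].round(1),"loc2",np.round(np.hypot(*p[:2]),3))
print("pegtop",cast("top",299.2,234.6,.102),"peg dist",np.linalg.norm(cast("top",299.2,234.6,.102)[:2]-w(-10,45)))
p=cast("top",299.2,234.6,.102)[:2]; l=R.T@(p-w(-10,45)); print("angle from -x ccw",np.degrees(np.arctan2(l[1],l[0]))-180)
print("hub",cast("top",293.8,224,.06),"knobtop",cast("top",246.5,223.5,.107),"tub",cast("top",288.5,163.5,.04))
E
```

```text
-20.1543634414545 [0.48196146 0.09404845] [[-2.44092152 -1.9280345 ]
 [ 0.61493712 -3.24978594]
 [-2.07697229  3.73268921]
 [ 3.90295669  1.44513123]]
pivot [0.5784 0.1971 0.07  ] top [269.2 181. ] side [337.9 186.1] loc2 0.611
axis [0.4881 0.1397 0.057 ] top [294.1 224.2] side [305.  203.6] loc2 0.508
knob [0.4798 0.2333 0.095 ] top [247.3 223.7] side [298.6 173.5] loc2 0.534
knobtop [0.4798 0.2333 0.107 ] top [246.3 222.8] side [298.4 169.3] loc2 0.534
table [0.4527 0.0143 0.085 ] top [353.5 241.3] side [292.5 222.8] loc2 0.453
knobfree [0.5427 0.2959 0.095 ] top [219.4 192.8] side [319.8 162.7] loc2 0.618
pegtop [0.46035268 0.12571969 0.102     ] peg dist 0.031068502053752032
angle from -x ccw -313.023482110753
hub [0.48798303 0.14015222 0.06      ] knobtop [0.47840401 0.23283136 0.107     ] tub [0.6285539  0.15980836 0.04      ]
```

>>> {"op": "send_rows", "data": {
  "rows": [
    {"x": 25,"y": 38,"hand": 60},
    {"x": 25,"y": 38},
    {"x": 25,"y": 38},
    {"x": 25,"y": 38},
    {"x": 25,"y": 38},
    {"x": 25,"y": 38},
    {"x": 25,"y": 38},
    {"x": 25,"y": 38},
    {"x": 25,"y": 38},
    {"x": 20,"y": 38}
  ]
}}

```text
schema error: expected keys hand, x, y, z, roll
```

```bash
python3 - <<'E'
from h import *
s=get_state();print(s["time"],s["position"],s["tool_rot"],s["joint_positions"])
E
```

```text
0.1 [ 0.27356408 -0.58910468  0.24027419] [-3.06598764e+00 -6.77327693e-01  7.63075060e-04] [ 1.15008961  0.32174226 -0.07010673  1.45155531  0.02262443  1.37083089
 -0.05691146]
```

>>> {"op": "send_rows", "data": {
  "rows": [
    {"x": 25,"y": 38,"z": 0,"roll": 0,"hand": 60},
    {"x": 25,"y": 38,"z": 0,"roll": 0,"hand": 60},
    {"x": 25,"y": 38,"z": 0,"roll": 0,"hand": 60},
    {"x": 25,"y": 38,"z": 0,"roll": 0,"hand": 60},
    {"x": 25,"y": 38,"z": 0,"roll": 0,"hand": 60},
    {"x": 25,"y": 38,"z": 0,"roll": 0,"hand": 60},
    {"x": 25,"y": 38,"z": 0,"roll": 0,"hand": 60},
    {"x": 25,"y": 38,"z": 0,"roll": 0,"hand": 60},
    {"x": 25,"y": 38,"z": 0,"roll": 0,"hand": 60},
    {"x": 20,"y": 38,"z": 0,"roll": 0,"hand": 60}
  ],
  "force": 30
}}

```text
time: 1.1
position: [0.5196, -0.2076, 0.2409]
tool_rot: [-3.067, -0.678, 0.0]
ft_force: [0.7, 0.3, 0.6]
grip_width: 0.689
grip_force: 0.0
```

```bash
python3 - <<'E'
from h import *
s=get_state();print(s["time"],s["position"],s["tool_rot"],s["joint_positions"])
E
```

```text
1.1 [ 0.51958246 -0.20760686  0.24092398] [-3.06726393e+00 -6.78182854e-01  2.18576291e-04] [ 0.67497681  0.14953575 -0.37780091  1.66926051  0.05641382  1.33380959
 -0.84785437]
```

>>> {"op": "send_rows", "data": {
  "rows": [
    {"x": -3,"y": 28,"z": 0,"roll": 8.5,"hand": 60},
    {"x": -3,"y": 28,"z": 0,"roll": 8.5,"hand": 60},
    {"x": -3,"y": 28,"z": 0,"roll": 8.5,"hand": 60},
    {"x": -3,"y": 28,"z": 0,"roll": 8.5,"hand": 60},
    {"x": -3,"y": 28,"z": 0,"roll": 8.5,"hand": 60},
    {"x": -3,"y": 28,"z": 0,"roll": 8.5,"hand": 60},
    {"x": -3,"y": 28,"z": 0,"roll": 8.5,"hand": 60},
    {"x": -3,"y": 28,"z": 0,"roll": 8.5,"hand": 60},
    {"x": -3,"y": 28,"z": 0,"roll": 8.5,"hand": 60},
    {"x": -3,"y": 28,"z": 0,"roll": 8.5,"hand": 60}
  ]
}}

```text
time: 2.1
position: [0.4882, 0.0715, 0.241]
tool_rot: [-1.796, -2.577, 0.001]
ft_force: [0.7, -0.5, -0.2]
grip_width: 0.689
grip_force: 0.0
```

>>> {"op": "send_rows", "data": {
  "rows": [
    {"x": -2,"y": 28,"z": 0,"roll": 8.5,"hand": 60},
    {"x": -2,"y": 28,"z": 0,"roll": 8.5,"hand": 60},
    {"x": -2,"y": 28,"z": 0,"roll": 8.5,"hand": 60},
    {"x": -2,"y": 27,"z": -20,"roll": 8.5,"hand": 60},
    {"x": -1,"y": 27,"z": -30,"roll": 8.5,"hand": 60},
    {"x": -1,"y": 22,"z": -30,"roll": 7.5,"hand": 60},
    {"x": 0,"y": 0,"z": 0,"roll": 0,"hand": 60}
  ]
}}

```text
time: 2.8
position: [0.4749, 0.2327, 0.1573]
tool_rot: [-0.535, -3.088, 0.002]
ft_force: [-0.5, 0.0, -0.1]
grip_width: 0.687
grip_force: 0.0
```

```bash
cat > look.py <<'E'
from h import *
import sys
s=get_state();print(s["time"],s["position"].round(4),s["tool_rot"].round(3),np.round(s["joint_positions"],2),s["ft_force"].round(1))
a,b=get_image("top")[140:300,210:400],get_image("side")[130:260,220:400]
a=cv2.resize(a,None,fx=2.9,fy=2.9,interpolation=2)[:, :420];b=cv2.resize(b,(380,464*0+274),interpolation=2)
o=np.zeros((464,800,3),np.uint8);o[:a.shape[0],:a.shape[1]]=a;o[:274,420:]=b
cv2.imwrite(f"pics/{sys.argv[1]}.png",o)
E
python3 look.py l1
```

```text
2.8 [0.4749 0.2327 0.1573] [-5.350e-01 -3.088e+00  2.000e-03] [ 0.26  0.21 -0.84  1.83  0.17  1.18  0.59] [-0.5  0.  -0.1]
```

View pics/l1.png

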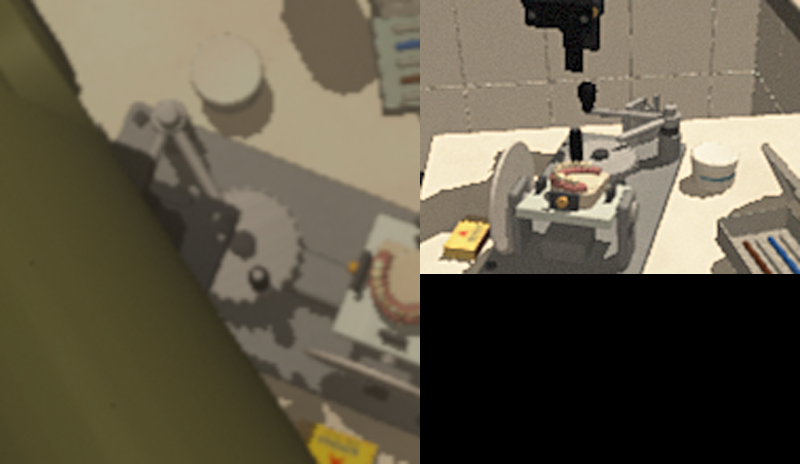

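The side view shows the open fingers just above the knob at about (586,95), with the near finger at (574,60), as expected. I'll go down and grip.

>>> {"op": "send_rows", "data": {
  "rows": [
    {"x": 4,"y": 0,"z": -17,"roll": 0,"hand": 60},
    {"x": 0,"y": 0,"z": -20,"roll": 0,"hand": 60},
    {"x": 0,"y": 0,"z": -20,"roll": 0,"hand": 60},
    {"x": 0,"y": 0,"z": -10,"roll": 0,"hand": 60},
    {"x": 0,"y": 0,"z": 0,"roll": 0,"hand": 60},
    {"x": 0,"y": 0,"z": 0,"roll": 0,"hand": 10},
    {"x": 0,"y": 0,"z": 0,"roll": 0,"hand": 10},
    {"x": 0,"y": 0,"z": 0,"roll": 0,"hand": 10},
    {"x": 0,"y": 0,"z": 0,"roll": 0,"hand": 10},
    {"x": 0,"y": 0,"z": 0,"roll": 0,"hand": 10}
  ],
  "force": 30
}}

```text
time: 3.9
position: [0.4831, 0.2308, 0.0947]
tool_rot: [0.548, 3.093, 0.001]
ft_force: [0.5, 1.9, 0.4]
grip_width: 0.323
grip_force: 1.4
```

>>> {"op": "send_rows", "data": {
  "rows": [
    {"x": 0,"y": 0,"z": 0,"roll": 0,"hand": 10},
    {"x": 0,"y": 0,"z": 0,"roll": 0,"hand": 10},
    {"x": 0,"y": 0,"z": 0,"roll": 0,"hand": 10},
    {"x": 0,"y": 0,"z": 6,"roll": 0,"hand": 10},
    {"x": 0,"y": 0,"z": 6,"roll": 0,"hand": 10},
    {"x": 0,"y": 0,"z": 7,"roll": 0,"hand": 10},
    {"x": 0,"y": 0,"z": 0,"roll": 0,"hand": 10},
    {"x": 0,"y": 0,"z": 0,"roll": 0,"hand": 10}
  ]
}}

```text
time: 4.7
position: [0.4834, 0.231, 0.1132]
tool_rot: [0.547, 3.092, 0.003]
ft_force: [4.2, 4.7, -3.9]
grip_width: 0.271
grip_force: 29.7
```

```bash
python3 look.py l2; python3 - <<'E'
from h import *
# free-swing waypoints, rel. to pivot/knob
a,R,t,r=pose();p0=None
for d in range(0,51,5):
    th=np.radians(d);q=R@np.array([.055-.105*np.cos(th),.130+.105*np.sin(th)])+t
    if p0 is not None: print(d,((q-p0)*1000).round(1))
    p0=q
E
```

```text
4.7 [0.4834 0.231  0.1132] [5.470e-01 3.092e+00 3.000e-03] [ 0.23  0.27 -0.82  1.87  0.23  1.09  0.55] [ 4.2  4.7 -3.9]
5 [3.5 8.5]
10 [4.3 8.1]
15 [4.9 7.7]
20 [5.6 7.3]
25 [6.2 6.7]
30 [6.8 6.2]
35 [7.3 5.6]
40 [7.7 4.9]
45 [8.1 4.2]
50 [8.5 3.5]
```

View pics/l2.png

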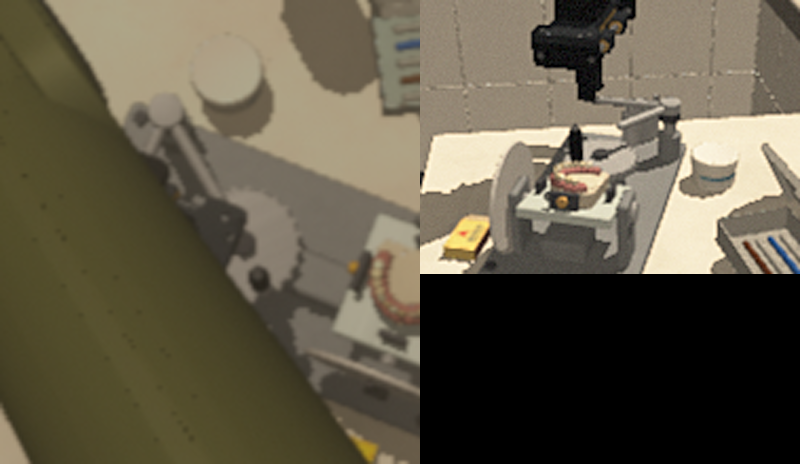

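The lever is raised about 18 mm: the arm is visibly up, and Fz is -3.9. I'll swing it along the arc.

>>> {"op": "send_rows", "data": {
  "rows": [
    {"x": 3.5,"y": 8.5,"z": 0,"roll": -5,"hand": 10},
    {"x": 4.3,"y": 8.1,"z": 0,"roll": -5,"hand": 10},
    {"x": 4.9,"y": 7.7,"z": 0,"roll": -5,"hand": 10},
    {"x": 5.6,"y": 7.3,"z": 0,"roll": -5,"hand": 10},
    {"x": 6.2,"y": 6.7,"z": 0,"roll": -5,"hand": 10},
    {"x": 6.8,"y": 6.2,"z": 0,"roll": -5,"hand": 10},
    {"x": 7.3,"y": 5.6,"z": 0,"roll": -5,"hand": 10},
    {"x": 7.7,"y": 4.9,"z": 0,"roll": -5,"hand": 10},
    {"x": 8.1,"y": 4.2,"z": 0,"roll": -5,"hand": 10},
    {"x": 8.5,"y": 3.5,"z": 0,"roll": -5,"hand": 10}
  ]
}}

```text
time: 5.8
position: [0.5433, 0.2927, 0.1112]
tool_rot: [-1.806, -2.567, 0.008]
ft_force: [-1.8, 2.2, -3.5]
grip_width: 0.269
grip_force: 29.8
```

>>> {"op": "send_rows", "data": {
  "rows": [
    {"x": 0,"y": 0,"z": 0,"roll": 0,"hand": 10},
    {"x": 0,"y": 0,"z": 0,"roll": 0,"hand": 10}
  ]
}}

```text
time: 6.0
position: [0.5437, 0.2928, 0.1118]
tool_rot: [-1.799, -2.572, 0.006]
ft_force: [-3.6, 2.2, -4.4]
grip_width: 0.271
grip_force: 29.9
```

>>> {"op": "send_rows", "data": {
  "rows": [
    {"x": 0,"y": 0,"z": -6,"roll": 0,"hand": 10},
    {"x": 0,"y": 0,"z": -6,"roll": 0,"hand": 10},
    {"x": 0,"y": 0,"z": -6,"roll": 0,"hand": 10},
    {"x": 0,"y": 0,"z": 0,"roll": 0,"hand": 10},
    {"x": 0,"y": 0,"z": 0,"roll": 0,"hand": 10}
  ]
}}

```text
time: 6.5
position: [0.5446, 0.2935, 0.0952]
tool_rot: [-1.802, -2.572, 0.001]
ft_force: [-5.3, 2.6, 1.1]
grip_width: 0.274
grip_force: 30.0
```

>>> {"op": "send_rows", "data": {
  "rows": [
    {"x": 0,"y": 0,"z": 0,"roll": 0,"hand": 50},
    {"x": 0,"y": 0,"z": 0,"roll": 0,"hand": 50},
    {"x": 0,"y": 0,"z": 0,"roll": 0,"hand": 50},
    {"x": 0,"y": 0,"z": 0,"roll": 0,"hand": 50},
    {"x": 0,"y": 0,"z": 25,"roll": 0,"hand": 50},
    {"x": 0,"y": 0,"z": 30,"roll": 0,"hand": 50},
    {"x": -15,"y": -30,"z": 10,"roll": 0,"hand": 50},
    {"x": -20,"y": -40,"z": 0,"roll": 0,"hand": 50},
    {"x": -20,"y": -40,"z": 0,"roll": 0,"hand": 50},
    {"x": -20,"y": -40,"z": 0,"roll": 0,"hand": 50}
  ],
  "force": 8
}}

```text
time: 7.5
position: [0.4704, 0.1414, 0.1605]
tool_rot: [1.803, 2.571, 0.001]
ft_force: [0.5, -0.1, 0.9]
grip_width: 0.576
grip_force: 0.0
```

```bash
python3 look.py l3
```

```text
7.5 [0.4704 0.1414 0.1605] [1.803e+00 2.571e+00 1.000e-03] [ 0.27  0.08 -0.64  1.92  0.05  1.16 -0.04] [ 0.5 -0.1  0.9]
```

View pics/l3.png

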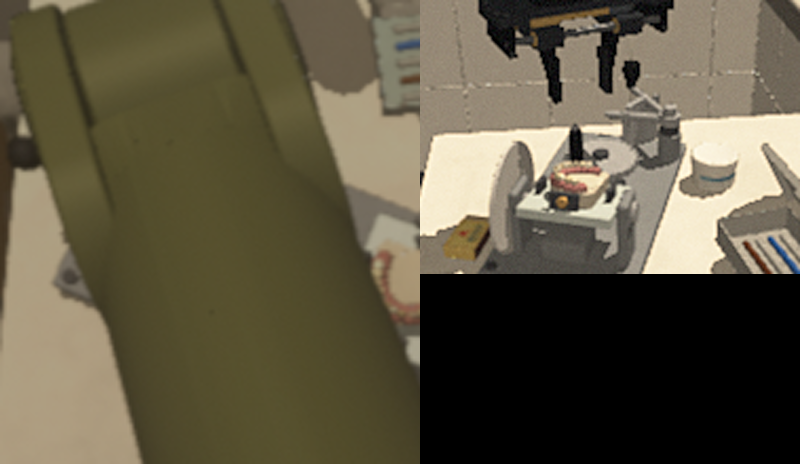

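The lever knob now sits at side (630,75), which matches the predicted free, down position. The peg is at (575,140), under and beside the fingers. Next I'll go over the grip, descend and close lightly.

>>> {"op": "send_rows", "data": {
  "rows": [
    {"x": -10,"y": -15,"z": 0,"roll": 0,"hand": 50},
    {"x": 0,"y": 0,"z": -18,"roll": 0,"hand": 45},
    {"x": 0,"y": 0,"z": -20,"roll": 0,"hand": 45},
    {"x": 0,"y": 0,"z": -20,"roll": 0,"hand": 45},
    {"x": 0,"y": 0,"z": -10,"roll": 0,"hand": 45},
    {"x": 0,"y": 0,"z": 0,"roll": 0,"hand": 5},
    {"x": 0,"y": 0,"z": 0,"roll": 0,"hand": 5},
    {"x": 0,"y": 0,"z": 0,"roll": 0,"hand": 5},
    {"x": 0,"y": 0,"z": 0,"roll": 0,"hand": 5},
    {"x": 0,"y": 0,"z": 0,"roll": 0,"hand": 5}
  ],
  "force": 8
}}

```text
time: 8.6
position: [0.4594, 0.1276, 0.0926]
tool_rot: [-1.803, -2.571, 0.005]
ft_force: [-3.1, -0.3, 6.4]
grip_width: 0.166
grip_force: 8.0
```

>>> {"op": "send_rows", "data": {
  "rows": [
    {"x": 0,"y": 0,"z": 0,"roll": 0,"hand": 5},
    {"x": 0,"y": 0,"z": 0,"roll": 0,"hand": 5},
    {"x": 0,"y": 0,"z": 0,"roll": 0,"hand": 5},
    {"x": 0,"y": 0,"z": 0,"roll": 0,"hand": 5}
  ]
}}

```text
time: 9.0
position: [0.4595, 0.1276, 0.0927]
tool_rot: [-1.803, -2.571, 0.004]
ft_force: [-4.1, -1.0, 4.6]
grip_width: 0.166
grip_force: 8.0
```

```bash
cat > wp.py <<'E'
from h import *
import sys
# current crank angle (deg to go) from TCP, then increments of given step along the circle
a,R,t,r=pose();C=R@np.array([-.01,.045])+t
s=get_state();p=s["position"][:2]-C
print(s["time"],"r",np.hypot(*p)*1000,s["position"].round(4),s["ft_force"].round(1),s["grip_width"]*87,s["grip_force"])
ang=np.degrees(np.arctan2(p[1],p[0]));lev=np.degrees(a)+180
print("world ang",ang,"to level",(lev-ang)%360)
a0=float(sys.argv[1]) if len(sys.argv)>1 else ang
st=float(sys.argv[2]) if len(sys.argv)>2 else 18
c=lambda d:32*np.array([np.cos(np.radians(d)),np.sin(np.radians(d))])
for k in range(int(360/st)): print(round(a0+k*st,1),(c(a0+(k+1)*st)-c(a0+k*st)).round(1))
E
python3 wp.py
```

```text
9.0 r 31.086879251905273 [0.4595 0.1276 0.0927] [-4.1 -1.   4.6] 14.406018495700547 7.9986842279322445
world ang -156.9825524857084 to level 316.8281890442539
-157.0 [ 5.3 -8.5]
-139.0 [ 7.7 -6.4]
-121.0 [ 9.3 -3.7]
-103.0 [10.  -0.7]
-85.0 [9.7 2.4]
-67.0 [8.5 5.3]
-49.0 [6.4 7.7]
-31.0 [3.7 9.3]
-13.0 [ 0.7 10. ]
5.0 [-2.4  9.7]
23.0 [-5.3  8.5]
41.0 [-7.7  6.4]
59.0 [-9.3  3.7]
77.0 [-10.    0.7]
95.0 [-9.7 -2.4]
113.0 [-8.5 -5.3]
131.0 [-6.4 -7.7]
149.0 [-3.7 -9.3]
167.0 [ -0.7 -10. ]
185.0 [ 2.4 -9.7]
```

>>> {"op": "send_rows", "data": {
  "rows": [
    {"x": 5.3,"y": -8.5,"z": 0,"roll": 0,"hand": 5},
    {"x": 7.7,"y": -6.4,"z": 0,"roll": 0,"hand": 5},
    {"x": 9.3,"y": -3.7,"z": 0,"roll": 0,"hand": 5},
    {"x": 10,"y": -0.7,"z": 0,"roll": 0,"hand": 5},
    {"x": 9.7,"y": 2.4,"z": 0,"roll": 0,"hand": 5},
    {"x": 8.5,"y": 5.3,"z": 0,"roll": 0,"hand": 5},
    {"x": 6.4,"y": 7.7,"z": 0,"roll": 0,"hand": 5},
    {"x": 3.7,"y": 9.3,"z": 0,"roll": 0,"hand": 5},
    {"x": 0.7,"y": 10,"z": 0,"roll": 0,"hand": 5},
    {"x": -2.4,"y": 9.7,"z": 0,"roll": 0,"hand": 5}
  ]
}}

```text
time: 10.0
position: [0.5186, 0.152, 0.0922]
tool_rot: [-1.804, -2.57, 0.009]
ft_force: [-8.0, -5.0, 9.9]
grip_width: 0.168
grip_force: 8.0
```

```bash
python3 wp.py | head -2
```

```text
10.0 r 32.918257291236955 [0.5186 0.152  0.0922] [-8.  -5.   9.9] 14.584998354810182 7.998913452029228
world ang 21.845182039508046 to level 138.00045451903745
```

>>> {"op": "send_rows", "data": {
  "rows": [
    {"x": -5.3,"y": 8.5,"z": 0,"roll": 0,"hand": 5},
    {"x": -7.7,"y": 6.4,"z": 0,"roll": 0,"hand": 5},
    {"x": -9.3,"y": 3.7,"z": 0,"roll": 0,"hand": 5},
    {"x": -10,"y": 0.7,"z": 0,"roll": 0,"hand": 5},
    {"x": -9.7,"y": -2.4,"z": 0,"roll": 0,"hand": 5},
    {"x": -8.5,"y": -5.3,"z": 0,"roll": 0,"hand": 5},
    {"x": -6.4,"y": -7.7,"z": 0,"roll": 0,"hand": 5},
    {"x": -3.7,"y": -9.3,"z": 0,"roll": 0,"hand": 5},
    {"x": -0.7,"y": -10,"z": 0,"roll": 0,"hand": 5},
    {"x": 2.4,"y": -9.7,"z": 0,"roll": 0,"hand": 5}
  ]
}}

```text
time: 11.0
position: [0.4595, 0.1268, 0.0924]
tool_rot: [-1.804, -2.571, 0.003]
ft_force: [-1.1, 2.2, 2.3]
grip_width: 0.169
grip_force: 8.0
```

>>> {"op": "send_rows", "data": {
  "rows": [
    {"x": 5.3,"y": -8.5,"z": 0,"roll": 0,"hand": 5},
    {"x": 7.7,"y": -6.4,"z": 0,"roll": 0,"hand": 5},
    {"x": 9.3,"y": -3.7,"z": 0,"roll": 0,"hand": 5},
    {"x": 10,"y": -0.7,"z": 0,"roll": 0,"hand": 5},
    {"x": 9.7,"y": 2.4,"z": 0,"roll": 0,"hand": 5},
    {"x": 8.5,"y": 5.3,"z": 0,"roll": 0,"hand": 5},
    {"x": 6.4,"y": 7.7,"z": 0,"roll": 0,"hand": 5},
    {"x": 3.7,"y": 9.3,"z": 0,"roll": 0,"hand": 5},
    {"x": 0.7,"y": 10,"z": 0,"roll": 0,"hand": 5},
    {"x": -2.4,"y": 9.7,"z": 0,"roll": 0,"hand": 5}
  ]
}}

```text
time: 12.0
position: [0.5186, 0.1519, 0.0919]
tool_rot: [-1.803, -2.571, 0.009]
ft_force: [-8.0, -5.7, 9.5]
grip_width: 0.168
grip_force: 8.0
```

```bash
python3 wp.py | head -2
```

```text
12.0 r 32.891904238696455 [0.5186 0.1519 0.0919] [-8.  -5.7  9.5] 14.620003171714997 7.998020692029968
world ang 21.723774684058505 to level 138.121861874487
```

>>> {"op": "send_rows", "data": {
  "rows": [
    {"x": -5.3,"y": 8.5,"z": 0,"roll": 0,"hand": 5},
    {"x": -7.7,"y": 6.4,"z": 0,"roll": 0,"hand": 5},
    {"x": -9.3,"y": 3.7,"z": 0,"roll": 0,"hand": 5},
    {"x": -10,"y": 0.7,"z": 0,"roll": 0,"hand": 5},
    {"x": -9.7,"y": -2.4,"z": 0,"roll": 0,"hand": 5},
    {"x": -8.5,"y": -5.3,"z": 0,"roll": 0,"hand": 5},
    {"x": -6.4,"y": -7.7,"z": 0,"roll": 0,"hand": 5},
    {"x": -3.7,"y": -9.3,"z": 0,"roll": 0,"hand": 5},
    {"x": -0.7,"y": -10,"z": 0,"roll": 0,"hand": 5},
    {"x": 2.4,"y": -9.7,"z": 0,"roll": 0,"hand": 5}
  ]
}}

```text
time: 13.0
position: [0.4594, 0.1269, 0.0921]
tool_rot: [-1.803, -2.571, 0.003]
ft_force: [-2.5, 1.4, 2.0]
grip_width: 0.167
grip_force: 8.0
```

>>> {"op": "send_rows", "data": {
  "rows": [
    {"x": 5.3,"y": -8.5,"z": 0,"roll": 0,"hand": 5},
    {"x": 7.7,"y": -6.4,"z": 0,"roll": 0,"hand": 5},
    {"x": 9.3,"y": -3.7,"z": 0,"roll": 0,"hand": 5},
    {"x": 10,"y": -0.7,"z": 0,"roll": 0,"hand": 5},
    {"x": 9.7,"y": 2.4,"z": 0,"roll": 0,"hand": 5},
    {"x": 8.5,"y": 5.3,"z": 0,"roll": 0,"hand": 5},
    {"x": 6.4,"y": 7.7,"z": 0,"roll": 0,"hand": 5},
    {"x": 3.7,"y": 9.3,"z": 0,"roll": 0,"hand": 5},
    {"x": 0.7,"y": 10,"z": 0,"roll": 0,"hand": 5},
    {"x": -2.4,"y": 9.7,"z": 0,"roll": 0,"hand": 5}
  ]
}}

```text
time: 14.0
position: [0.5185, 0.1524, 0.092]
tool_rot: [-1.803, -2.571, 0.009]
ft_force: [-8.9, -5.7, 8.1]
grip_width: 0.168
grip_force: 8.0
```

>>> {"op": "send_rows", "data": {
  "rows": [
    {"x": -5.3,"y": 8.5,"z": 0,"roll": 0,"hand": 5},
    {"x": -7.7,"y": 6.4,"z": 0,"roll": 0,"hand": 5},
    {"x": -9.3,"y": 3.7,"z": 0,"roll": 0,"hand": 5},
    {"x": -10,"y": 0.7,"z": 0,"roll": 0,"hand": 5},
    {"x": -9.7,"y": -2.4,"z": 0,"roll": 0,"hand": 5},
    {"x": -8.5,"y": -5.3,"z": 0,"roll": 0,"hand": 5},
    {"x": -6.4,"y": -7.7,"z": 0,"roll": 0,"hand": 5},
    {"x": 0,"y": 0,"z": 0,"roll": 0,"hand": 5},
    {"x": 0,"y": 0,"z": 0,"roll": 0,"hand": 5}
  ]
}}

```text
time: 14.9
position: [0.4612, 0.1569, 0.0922]
tool_rot: [-1.804, -2.57, 0.003]
ft_force: [-4.8, 0.3, 2.5]
grip_width: 0.168
grip_force: 8.0
```

```bash
python3 wp.py | head -2; python3 look.py l4
```

```text
14.9 r 31.894325210164812 [0.4612 0.1569 0.0922] [-4.8  0.3  2.5] 14.613651632942524 7.997032552957535
world ang 147.51955207898595 to level 12.32608447955954
14.9 [0.4612 0.1569 0.0922] [-1.804 -2.57   0.003] [ 0.21  0.16 -0.63  2.    0.11  1.02 -0.12] [-4.8  0.3  2.5]
```

View pics/l4.png

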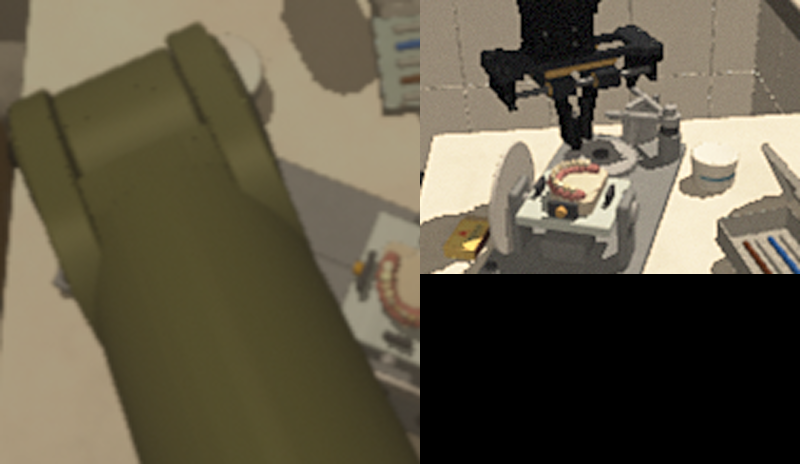

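The peg is held, about 12° short of level, and the table looks near level. I'll finish the turn, release and retreat.

>>> {"op": "send_rows", "data": {
  "rows": [
    {"x": -3.1,"y": -6.2,"z": 0,"roll": 0,"hand": 5},
    {"x": 0,"y": 0,"z": 0,"roll": 0,"hand": 5},
    {"x": 0,"y": 0,"z": 0,"roll": 0,"hand": 5},
    {"x": 0,"y": 0,"z": 0,"roll": 0,"hand": 40},
    {"x": 0,"y": 0,"z": 0,"roll": 0,"hand": 45},
    {"x": 0,"y": 0,"z": 0,"roll": 0,"hand": 45},
    {"x": 0,"y": 0,"z": 0,"roll": 0,"hand": 45},
    {"x": 0,"y": 0,"z": 25,"roll": 0,"hand": 45},
    {"x": 0,"y": 0,"z": 40,"roll": 0,"hand": 45},
    {"x": 0,"y": 0,"z": 40,"roll": 0,"hand": 45}
  ]
}}

```text
time: 16.0
position: [0.4593, 0.1508, 0.1982]
tool_rot: [-1.803, -2.572, 0.001]
ft_force: [1.6, -0.1, 0.5]
grip_width: 0.511
grip_force: 0.0
```

>>> {"op": "send_rows", "data": {
  "rows": [
    {"x": 5,"y": -40,"z": 10,"roll": 0,"hand": 45},
    {"x": 5,"y": -40,"z": 10,"roll": 0,"hand": 45},
    {"x": 5,"y": -40,"z": 0,"roll": 0,"hand": 45},
    {"x": 5,"y": -40,"z": 0,"roll": 0,"hand": 45},
    {"x": 5,"y": -40,"z": 0,"roll": 0,"hand": 45},
    {"x": 5,"y": -40,"z": 0,"roll": 0,"hand": 45},
    {"x": 5,"y": -40,"z": 0,"roll": 0,"hand": 45},
    {"x": 0,"y": -40,"z": 0,"roll": 0,"hand": 45},
    {"x": 0,"y": -40,"z": 0,"roll": 0,"hand": 45},
    {"x": 0,"y": -40,"z": 0,"roll": 0,"hand": 45}
  ]
}}

```text
time: 17.0
position: [0.4946, -0.251, 0.2174]
tool_rot: [1.804, 2.571, -0.0]
ft_force: [-0.2, 0.2, -0.2]
grip_width: 0.521
grip_force: 0.0
```

```bash
python3 look.py l5
```

```text
17.0 [ 0.4946 -0.251   0.2174] [ 1.804  2.571 -0.   ] [ 0.64  0.14 -0.24  1.72  0.04  1.28  0.74] [-0.2  0.2 -0.2]
```

View pics/l5.png

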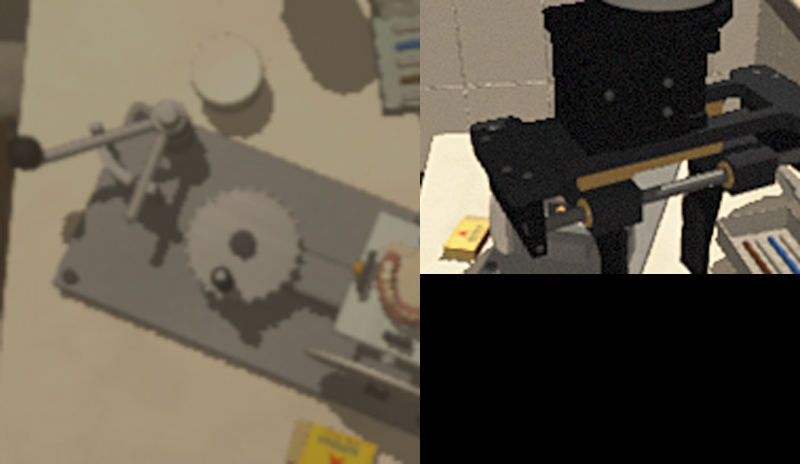

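The top view shows the grip on the stage's -x side and the lever knob at the predicted free position. I'll move aside for one clear look at the dial side.

>>> {"op": "send_rows", "data": {
  "rows": [
    {"x": -20,"y": -40,"z": 10,"roll": 0,"hand": 45},
    {"x": -20,"y": -40,"z": 10,"roll": 0,"hand": 45},
    {"x": -20,"y": -40,"z": 0,"roll": 0,"hand": 45},
    {"x": -20,"y": -40,"z": 0,"roll": 0,"hand": 45},
    {"x": -20,"y": -40,"z": 0,"roll": 0,"hand": 45},
    {"x": -20,"y": -40,"z": 0,"roll": 0,"hand": 45},
    {"x": -20,"y": -40,"z": 0,"roll": 0,"hand": 45},
    {"x": -20,"y": -40,"z": 0,"roll": 0,"hand": 45},
    {"x": 0,"y": 0,"z": 0,"roll": 0,"hand": 45},
    {"x": 0,"y": 0,"z": 0,"roll": 0,"hand": 45}
  ]
}}

```text
time: 18.1
position: [0.3339, -0.5696, 0.2367]
tool_rot: [-1.807, -2.569, -0.001]
ft_force: [1.5, -0.5, 0.4]
grip_width: 0.516
grip_force: 0.0
```

```bash
python3 - <<'E'
from h import *
i=get_image("side");b=i[155:285,220:380]
cv2.imwrite("pics/c6.png",cv2.resize(b,None,fx=4.5,fy=4.5,interpolation=cv2.INTER_CUBIC))
a,R,t,r=pose()
# predicted table corners when level
for x,y in((-47,-130),(47,-130),(47,-40),(-47,-40)):
    print((x,y),[((proj("side",[*(R@np.array([x,y*0-85+(y+85)*np.cos(k)])/1000+t),.085+(y+85)/1000*np.sin(k)])[0]-[220,155])*4.5).round() for k in np.radians([0,4,-4])])
print(get_state()["qd"].round(3))
E
```

```text
(-47, -130) [array([196., 346.]), array([196., 351.]), array([195., 340.])]
(47, -130) [array([399., 373.]), array([399., 379.]), array([398., 367.])]
(47, -40) [array([447., 267.]), array([447., 262.]), array([447., 273.])]
(-47, -40) [array([262., 245.]), array([262., 240.]), array([263., 251.])]
[-0.022 -0.014 -0.023  0.009 -0.002 -0.     0.003]
```

View pics/c6.png

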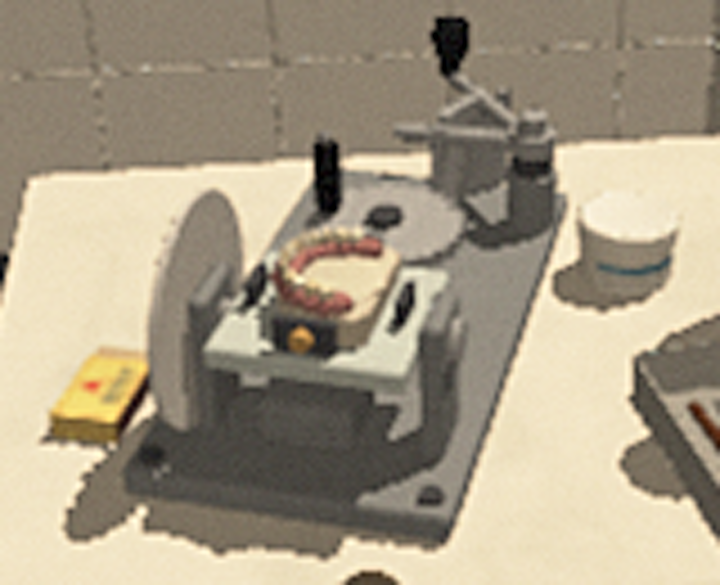

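The picture shows the table top corners at (405,382) and (447,272), which fits level. The knob at (450,40) is down in the free notch, and the tub hasn't moved.

```bash
python3 -c "
from bench import close_job
print(close_job())"
```

```text
the job is handed in; nothing more can be done
None
```

The job is handed in, though the judge gave no verdict: the lever is down in its free notch, the crank is wound about 2.9 turns to level, the tub is unmoved, and the arm is clear of everything. Level was confirmed from the grip position and the table corners; I did not read the pointer on the dial directly.

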